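# Put the immersion-oil bottle back on its ledge

### The arm

A 6-joint arm with a two-finger parallel gripper is mounted at the origin on a cart in front of the work surface, level with it; the furniture and walls round the work are solid. World frame = base frame: x ahead of the robot, y to its left, z up, the work surface at z = 0. Lengths are in mm, angles in degrees, forces in N, time in s.
With the tool pointing down it reaches from about 275 to 725 mm from the base axis. Payload 15.9 kg.
Tool frame: the origin (TCP) lies between the finger pads; the fingertips stand 11 mm ahead of it and the grasp point (between the pads) lies 8 mm behind it; z points along the fingers, y is the line along which they close (so a half turn about z gives the same grasp; the last joint's range is limited). The gripper opens to 85 mm and grips with 20 to 120 N. Pads are 22 mm wide; open, the fingers measure 114 mm over their backs; the gripper's body (76 mm by 85 mm) begins 54 mm behind the grasp point. The pads swing forward as they close: fully open they stand 13 mm farther back than shut.
Start: joints at [73.281, 12.198, -1.971, 75.831, 0, 90], TCP at [143.832, 478.85, 242.306] pointing down, gripper open.
Joint ranges: [-170.91, 170.91], [-42.67, 98.43], [-65.05, 77.54], [-120.47, 116.71], [-90, 82.35], [-180, 180]. Speed limits (degrees/s): [108.29, 108.29, 136.94, 147.25, 180, 180].

### API

Orientations are given as [roll, pitch, yaw] about the fixed x, y, z axes, in that order (R = Rz(yaw) Ry(pitch) Rx(roll)).
In Python, from workcell import * gives the robot as it stands. The module is installed in compiled form; this text tells all that it offers.
- The arm moves only by the tool drive_tool, never from a script. Its argument "commands" is a list of rows, each a list of 7 numbers: the shift along the world's x, y, z in m, then the turn, a rotation vector about the world's x, y, z in degrees, then the opening in per cent of the stroke, from 0 (shut) to 100 (fully open). In form: [[tx, ty, tz, ax, ay, az, grip], ...]. A call has 1 to 20 rows; each row shifts and turns the commanded pose from where the row before left it; what a row does not reach is not made up. A row lasts 1/10 s, in which the tool goes at most 50 mm and 8.59 degrees, less where a joint would pass 70% of its speed; a pose out of reach is approached as far as the arm can. A call is refused whole if a number of a shift passes 0.05 or a number of a turn 8.59, either way. A call with a gripper value outside its range is refused whole. The fingers move at their own pace and stop on an object; "force" is the grip in N (left out, the last holds). Time passes only in rows, so rows that do not move let the fingers close. It gives the time, the measured TCP pose, the force, the opening and the grip force at its end, in the units of the state.
- get_obs(): the state, without advancing time (a new reading comes with each control period).
- get_image(name): name is "scene" or "side" or "wrist"; returns a dict with "color" (384x512x3 uint8, red, green, blue), "range_z" (384x512 float32, mm along the optical axis (not along the pixel's ray), 0 where there is no reading), "camera_matrix" (3x3 intrinsics, pixels), "R" (3x3) and "t" (3): a world point X has camera coordinates R X + t. Camera axes: x right, y down, z forward; pixel columns grow to the right and rows downward; lengths in mm; the calibration is good to about 2 mm. The wrist camera is an equidistant fisheye: a pixel r from the principal point sees the ray r / f radians off the axis. A picture is of the moment at which its call begins.
- finish_job(): hands the job in; it is judged then, once.
Trained networks look in the newest picture that a camera, given by its name, has taken for a name from the list of things; names that differ only in an ending like _2 or _b are one class to them, and where a whole thing is asked for, a point or a joint stands for the part that bears it (a point fixed in the world has none). Each returns a list of dicts, best first, with "confidence" (0 to 1); they miss things now and then, are a little off and sometimes report something else, mostly with a low value. They report only what shows in the picture. A call takes as long as a camera call. They do not tell look-alikes from the thing itself.
- recognise(camera, target): "box" ([left, top, right, bottom] in pixels, round what is visible of it).
- trace(camera, target): "region" (384x512 bool, what is visible of it) and "box" ([left, top, right, bottom] in pixels, round what is visible of it).
- pinpoint(camera, target): "at" ([column, row] in pixels: a listed point, or the origin of a listed thing).
The state is a dict: "t": time; "qpos": joint angles; "qvel": joint speeds; "tau": joint torques, N m; "tcp_pos": TCP position; "tool_rot": TCP orientation; "force": force on the tool from outside, world axes, zero at the start; "moment": the same for the moment, N m; "gripper_width": finger opening in mm; "finger_force": force on a finger pad.
Only numpy, scipy, OpenCV 4.12 (cv2) and the standard library are available. Lean on these libraries where they do the work, as an engineer would, in place of code of your own. Each camera call takes 0.05 s, during which the arm holds its last target. There are 200 camera calls.

### The job

Put the small immersion-oil bottle, the stout little amber one with the flat screw cap that stands on the cart in front of the ledge, up on the narrow metal ledge. Set it down upright, without dropping it, about midway between the two small cover-glass boxes and with its whole base on the ledge, and let go. Leave the taller dropper bottle standing where it is, and do not bump the microscope.

Things in the scene. Friction and masses are not known exactly. Their poses are not given: they have to be found in the camera images.
- oil_center (a point): The bottle to move: small round amber bottle with a flat-topped black screw cap, 28 mm across and 57 mm high, about 30 g. The point is its centre, 28.5 mm above its base; z is up along the bottle. The straight round body, 27 mm across, reaches from the base to 48 mm above it (grasp it there); the cap above is 18 mm across. It stands on the cart top.
- ledge_place (a point): The place on the ledge: a fixed, free-standing narrow shelf of bare sheet metal, 270 mm long, 50 mm deep, its flat top 70 mm above the cart top. The point is the middle of the top face; x points across the depth (away from the robot), y along the length (to the robot's left), z up. Two small square boxes of cover glasses, 34 x 34 x 17 mm, are fixed on the top 105 mm either side of this point.
- dropper_center (a point): Bystander: amber bottle with a black pointed dropper teat, 33 mm across, 82 mm high, standing on the cart top in front of the ledge; a specimen pot with a screw lid, 50 mm across and 55 mm high, stands in the same row (the three swap places). The point is its centre, 41 mm above its base.
- microscope: A fixed microscope on the cart, to the robot's right of the ledge and bottles: an obstacle, 440 mm high, between the robot's start and the work on some arms; go round it, or over it with the fingertips above 480 mm. The origin is on the cart top under it; x points from its eyepieces (near the robot) to its back, y to its left, z up. It fills x from -244 to 222 mm and y from -132 to 130 mm about this origin.
Things that resemble listed ones, but are neither listed nor needed, are in the scene too. Leave any green or red look-alike of the part that bears oil_center alone.

How it is judged (in metres and radians):
At the end, for the whole second after the job is handed in: The oil bottle stands released and at rest on the ledge, upright within about 8 degrees, its axis within 12 mm of the ledge's centre line and within 30 mm of the middle of its length. The dropper bottle stands within 30 mm of where it stood (x of oil_center in the frame of ledge_place between -0.012 and 0.012 m and y of oil_center in the frame of ledge_place between -0.03 and 0.03 m and z of oil_center in the frame of ledge_place between 0.022 and 0.035 m and angle between oil_center's own z axis and vertical below 0.15 rad and linear speed of oil below 0.02 m/s and contact force between the fingers and oil below 0.05 N); the robot touches nothing.
It fails at once if the robot bumps the microscope with more than 10 N (contact force between any of the arm, the fingers and microscope above 10 N).
It fails at once if the dropper bottle is pushed away by more than 30 mm or knocked over (distance of dropper_center from where it was at the start of the episode above 0.03 m or angle between dropper_center's own z axis and vertical above 0.5 rad).
It fails at once if the oil bottle is dropped (falls freely from more than about 25 mm) (linear speed of oil above 0.7 m/s and contact force between the fingers and oil below 0.02 N).
It also fails if it takes over 42 s, if anything falls off the work surface, if the arm or the gripper's body presses on something with over 40 N, if the wrist force passes 120 N, or if a joint passes its speed limit or range.

## Working session

There is one attempt and no reset: what is moved stays moved. The work goes in short steps, Python scripts to look and compute and a tool call to move; the robot and the scene stay as the last step left them, time stands still between calls to the robot, and variables do not carry over. Pictures are saved under pics/ and viewed, at most 10 in all, crops included, and the job is handed in when it is done.

Besides the shell and the picture viewer there is one more tool, called by a JSON object that holds its "method" and its "body". drive_tool: Moves the arm, as the interface text tells. Its arguments: {"type":"object","properties":{"commands":{"type":"array","items":{"type":"array","items":{"type":"number"}}},"force":{"type":"number"}},"required":["commands"]}

```bash
mkdir -p pics; cat > h.py <<'E'
from workcell import *
import numpy as np, cv2
def world(im,u,v,z=None):
    K=im["camera_matrix"];d=np.linalg.inv(K)@[u,v,1.];R=im["R"];t=im["t"]
    return R.T@(d*z-t)
def cloud(im,mask):
    v,u=np.nonzero(mask&(im["range_z"]>0));z=im["range_z"][v,u]
    d=np.linalg.inv(im["camera_matrix"])@np.vstack([u,v,np.ones(len(u))])
    return (im["R"].T@(d*z-im["t"][:,None])).T
E
python3 - <<'E'
from h import *
pics=[]
for c in ("scene","side"):
    im=get_image(c); a=im["color"][:,:,::-1]; pics.append(a)
    for n in ("oil_center","dropper_center","ledge_place","microscope"):
        for r in pinpoint(c,n)[:4]:
            print(c,n,np.round(r["at"]),round(r["confidence"],2))
        if n!="ledge_place":
          for r in trace(c,n)[:4]:
            p=cloud(im,r["region"]); print("  tr",np.round(r["box"]),round(r["confidence"],2),len(p), np.round(np.percentile(p,[2,50,98],axis=0)).tolist() if len(p) else "")
    cv2.imwrite(f"pics/{c}.png",cv2.resize(a,(768,576)))
print(get_obs()["t"])
E
```

```text
scene oil_center [282. 248.] 0.8
scene oil_center [268. 225.] 0.77
scene oil_center [280. 199.] 0.5
scene oil_center [298. 186.] 0.47
  tr [188. 178. 264. 279.] 0.73 2743 [[568.0, 91.0, 7.0], [603.0, 264.0, 71.0], [637.0, 348.0, 89.0]]
  tr [260. 210. 274. 236.] 0.66 249 [[502.0, 241.0, 6.0], [515.0, 254.0, 36.0], [524.0, 260.0, 59.0]]
  tr [277. 233. 291. 262.] 0.6 324 [[502.0, 317.0, 2.0], [518.0, 333.0, 34.0], [527.0, 339.0, 59.0]]
  tr [294. 180. 307. 201.] 0.53 201 [[369.0, 148.0, 5.0], [383.0, 161.0, 33.0], [392.0, 167.0, 59.0]]
scene dropper_center [329. 264.] 0.89
  tr [320. 246. 337. 283.] 0.94 471 [[449.0, 399.0, 6.0], [465.0, 412.0, 44.0], [476.0, 420.0, 80.0]]
scene ledge_place [216. 212.] 0.76
scene microscope [220. 210.] 0.59
side oil_center [252. 285.] 0.94
side oil_center [289. 225.] 0.71
side oil_center [326. 218.] 0.61
side oil_center [259. 249.] 0.6
  tr [250. 237. 265. 263.] 0.76 344 [[500.0, 241.0, 3.0], [512.0, 255.0, 36.0], [523.0, 259.0, 58.0]]
  tr [319. 205. 332. 230.] 0.64 344 [[367.0, 145.0, 1.0], [381.0, 161.0, 33.0], [393.0, 167.0, 58.0]]
  tr [243. 269. 258. 300.] 0.59 427 [[501.0, 318.0, 1.0], [513.0, 333.0, 37.0], [527.0, 338.0, 58.0]]
  tr [280. 215. 297. 242.] 0.52 342 [[441.0, 175.0, 3.0], [454.0, 188.0, 35.0], [467.0, 193.0, 58.0]]
side dropper_center [286. 324.] 0.6
  tr [274. 309. 294. 347.] 0.68 648 [[446.0, 400.0, 5.0], [461.0, 413.0, 45.0], [476.0, 420.0, 81.0]]
side ledge_place [210. 220.] 0.78
0.8
```

View pics/scene.png

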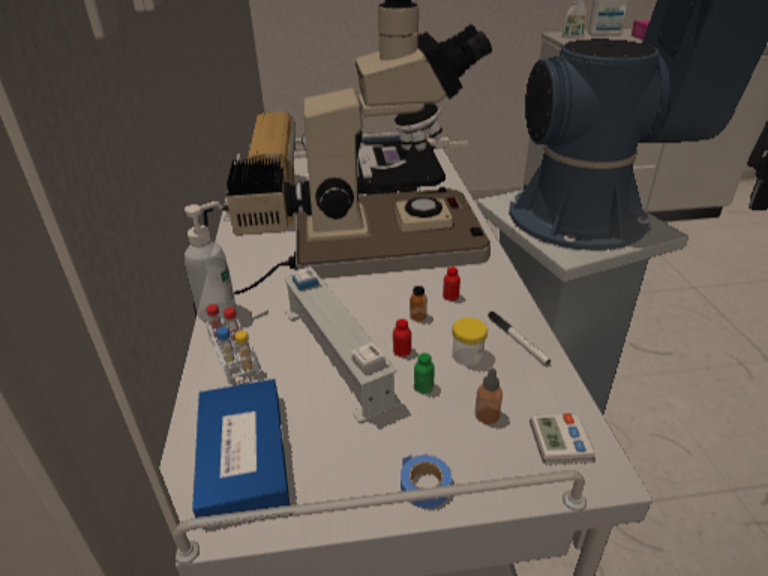

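View pics/side.png

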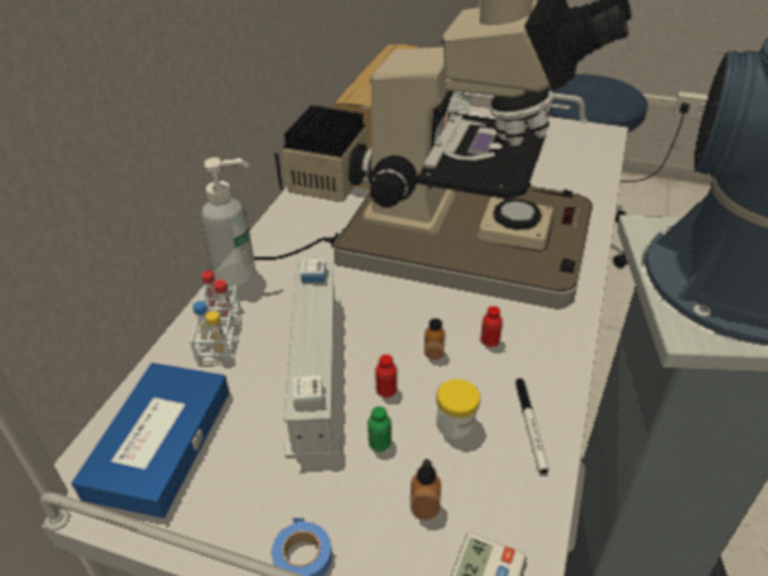

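The scene view shows five small bottles: red at (452,283), red at (402,338), green at (424,373), a tall dropper at (488,397), and one amber bottle with a flat black cap at (418,303). That is (279,202) in raw pixels, and (289,225) raw in the side view. Only the amber one fits: it is stout, flat-capped and amber. I'll confirm it in a crop and measure the ledge and its surroundings.

```bash
python3 - <<'E'
from h import *
from scipy.optimize import least_squares
o=get_obs(); print(o["tcp_pos"],o["tool_rot"],o["gripper_width"],o["force"])
crops=[]
for c,(u0,v0,u1,v1) in {"scene":(180,160,360,290),"side":(180,160,360,290)}.items():
    im=get_image(c); crops.append(cv2.resize(im["color"][v0:v1,u0:u1,::-1],None,fx=2.2,fy=2.2,interpolation=2))
    P=cloud(im,np.ones((384,512),bool))
    top=P[(abs(P[:,2]-70)<4)&(P[:,0]>540)&(P[:,0]<670)&(P[:,1]>50)&(P[:,1]<380)]
    print(c,"ledge",len(top),cv2.minAreaRect(top[:,:2].astype(np.float32)),np.median(top[:,2]))
    bx=P[(P[:,2]>80)&(P[:,2]<95)&(P[:,0]>560)&(P[:,0]<660)&(P[:,1]>60)&(P[:,1]<370)]
    for s in (bx[:,1]<200,bx[:,1]>=200):
        if s.any(): print(" box",s.sum(),cv2.minAreaRect(bx[s][:,:2].astype(np.float32)))
    tab=P[(abs(P[:,2])<6)&(P[:,0]>350)&(P[:,0]<500)&(P[:,1]>100)&(P[:,1]<400)];print(" table",np.median(tab[:,2]))
    for n,(x,y,r) in {"oil":(454,182,27),"red1":(381,155,25),"red2":(513,248,25),"green":(514,328,25),"pot":(420,285,45),"drop":(462,408,30)}.items():
        s=P[(np.hypot(P[:,0]-x,P[:,1]-y)<r)&(P[:,2]>6)&(P[:,2]<(42 if n!="pot" else 35))]
        R0={"pot":25,"drop":16.5}.get(n,13.5)
        f=least_squares(lambda a:np.hypot(s[:,0]-a[0],s[:,1]-a[1])-R0,s[:,:2].mean(0)-[0,5],loss="soft_l1",f_scale=1.5)
        print(" ",n,len(s),f.x.round(1),np.percentile(s,[2,98],axis=0).round().tolist())
    for lo,hi in ((5,60),(60,200),(200,300),(300,380),(380,460)):
        s=P[(P[:,2]>lo)&(P[:,2]<hi)&(P[:,1]<145)&(P[:,1]>-200)&(P[:,0]>130)&(P[:,0]<740)]
        if len(s): print("  mic",lo,len(s),np.percentile(s,[1,99],axis=0).round().tolist())
cv2.imwrite("pics/crop.png",np.hstack(crops))
E
```

```text
[143.83922705 478.84284973 242.31560349] [1.79999424e+02 1.25625306e-04 1.63281458e+02] 85.58419493381598 [ 0.09314525  0.3560741  -0.2283657 ]
scene ledge 1482 ((602.7293701171875, 215.9224853515625), (50.5378532409668, 272.0390319824219), 6.3122239112854) 71.66235842464486
 box 157 ((615.247314453125, 113.2507553100586), (33.24342727661133, 38.164154052734375), 1.5455900430679321)
 box 255 ((591.3502197265625, 321.40008544921875), (32.65227508544922, 34.60283660888672), 11.864250183105469)
 table 1.3070792939403233
  oil 145 [452.5 178.5] [[442.0, 175.0, 7.0], [466.0, 194.0, 41.0]]
  red1 135 [378.3 151.5] [[369.0, 148.0, 7.0], [392.0, 166.0, 41.0]]
  red2 158 [510.7 245.3] [[502.0, 245.0, 7.0], [524.0, 260.0, 41.0]]
  green 179 [512.9 324.4] [[505.0, 322.0, 7.0], [527.0, 339.0, 41.0]]
  pot 206 [424.5 290.9] [[413.0, 288.0, 6.0], [449.0, 317.0, 34.0]]
  drop 229 [459.4 403.2] [[450.0, 400.0, 7.0], [476.0, 420.0, 42.0]]
  mic 5 5566 [[136.0, -178.0, 8.0], [735.0, 140.0, 59.0]]
  mic 60 6846 [[306.0, -178.0, 61.0], [737.0, 137.0, 195.0]]
  mic 200 2943 [[132.0, -133.0, 202.0], [548.
[... 531 characters left out ...]
.3 178.7] [[441.0, 178.0, 7.0], [467.0, 194.0, 41.0]]
  red1 204 [380.  151.5] [[367.0, 152.0, 7.0], [393.0, 166.0, 42.0]]
  red2 211 [512.2 245.2] [[500.0, 245.0, 7.0], [524.0, 260.0, 42.0]]
  green 237 [514.2 324.1] [[501.0, 323.0, 7.0], [527.0, 339.0, 41.0]]
  pot 269 [427.4 290.3] [[407.0, 298.0, 6.0], [450.0, 317.0, 34.0]]
  drop 264 [461.1 403. ] [[446.0, 408.0, 7.0], [476.0, 420.0, 42.0]]
  mic 5 9519 [[137.0, -148.0, 7.0], [735.0, 137.0, 59.0]]
  mic 60 10817 [[300.0, -180.0, 61.0], [737.0, 137.0, 196.0]]
  mic 200 4736 [[131.0, -133.0, 202.0], [547.0, 37.0, 299.0]]
  mic 300 5210 [[244.0, -99.0, 301.0], [453.0, 17.0, 378.0]]
  mic 380 57 [[259.0, -32.0, 380.0], [394.0, 15.0, 386.0]]
```

View pics/crop.png

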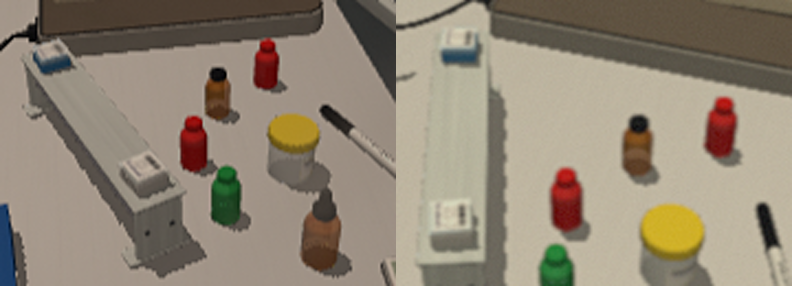

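The crop confirms the target: amber with a flat black cap, standing between the two red look-alikes. Its centre is about (453.5, 178.6). The ledge middle is about (603.5, 216), yawed about 6.5°. I'll start moving and turn the finger axis to about 120°, clear of both red bottles.

{"method": "drive_tool", "body": {"commands": [[0.025,-0.025,0,0,0,5,60],[0.03,-0.03,0,0,0,5,60],[0.03,-0.03,0,0,0,5,60],[0.03,-0.03,0,0,0,5,60]], "force": 30}}

```text
t: 1.3
tcp_pos: [259.6, 362.7, 242.4]
tool_rot: [180.0, 0.0, -176.5]
force: [0.5, 0.7, -0.5]
gripper_width: 51.4
finger_force: 0.0
```

```bash
python3 -c "
from h import *
o=get_obs();print(o['t'],o['qpos'],o['tcp_pos'],o['tool_rot'],o['gripper_width'])"
```

```text
1.3 [ 5.44033867e+01  5.82722579e+00 -9.55426585e+00  7.46006371e+01
 -2.74557762e-03  5.08774065e+01] [259.6272641  362.66373966 242.36912633] [ 1.79987868e+02  1.34064542e-02 -1.76474022e+02] 51.39162574471183
```

{"method": "drive_tool", "body": {"commands": [[0.033,-0.032,0,0,0,5,60],[0.033,-0.032,0,0,0,5,60],[0.033,-0.03,-0.01,0,0,5,60],[0.033,-0.03,-0.02,0,0,5,60],[0.032,-0.03,-0.03,0,0,5,60],[0.03,-0.03,-0.03,0,0,1,60],[0,0,0,0,0,0,60],[0,0,0,0,0,0,60]]}}

```text
t: 2.1
tcp_pos: [449.7, 182.1, 154.8]
tool_rot: [180.0, -0.1, -150.8]
force: [-0.4, -0.0, 0.0]
gripper_width: 51.3
finger_force: 0.0
```

```bash
python3 - <<'E'
from h import *
o=get_obs();print(o['t'],o['qpos'].round(1),o['tcp_pos'],o['tool_rot'])
p=[]
im=get_image("scene");p.append(im["color"])
P=cloud(im,np.ones((384,512),bool))
s=P[(P[:,2]>300)&(P[:,0]>-50)&(P[:,0]<600)&(P[:,1]>20)&(P[:,1]<300)]
for x in range(100,500,50):
    q=s[abs(s[:,0]-x)<25]
    if len(q): print(x,len(q),q.min(0).round(),q.max(0).round())
im=get_image("wrist");p.append(im["color"])
for r in pinpoint("wrist","oil_center")[:4]:
    K=im["camera_matrix"];u=(np.array(r["at"])-K[:2,2])/K[0,0];th=np.hypot(*u);d=np.r_[np.sin(th)*u/th,np.cos(th)]
    R,t=im["R"],im["t"];c=-R.T@t;w=R.T@d;print(r["at"],r["confidence"],(c+w*(28.5-c[2])/w[2]).round(1))
cv2.imwrite("pics/mid.png",cv2.resize(np.hstack(p)[:,:,::-1],(800,300)))
E
```

```text
2.1 [ 22.   12.5 -14.4  63.2   0.   -7.1] [449.72460092 182.06341546 154.76001757] [ 1.79980727e+02 -8.00836946e-02 -1.50844764e+02]
100 75 [ 75.  20. 300.] [ 84. 141. 427.]
250 3 [259.  20. 367.] [262.  21. 372.]
400 645 [384. 185. 301.] [425. 226. 466.]
450 2240 [425. 157. 300.] [475. 252. 472.]
[275.6, 268.8] 0.69 [512.7 243.3  28.5]
[261.0, 103.9] 0.68 [380.3 151.1  28.5]
[248.2, 190.4] 0.61 [453.7 179.2  28.5]
```

View pics/mid.png

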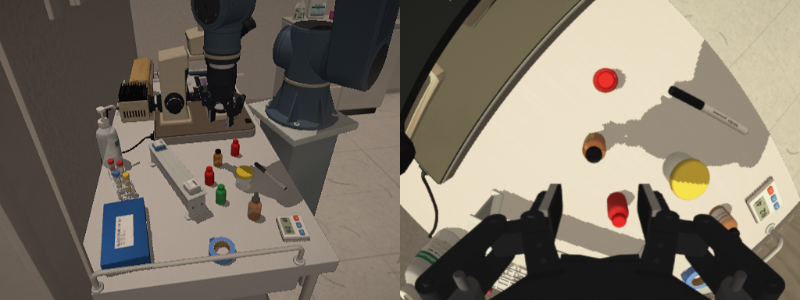

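The wrist view shows the amber bottle at about (594,148) in the composite, between the two red ones. It projects to (453.7, 179.2), which matches the first measurement. Descending now.

{"method": "drive_tool", "body": {"commands": [[0.004,-0.003,0,0,0,0,60],[0,0,-0.03,0,0,0,60],[0,0,-0.03,0,0,0,60],[0,0,-0.03,0,0,0,60],[0,0,-0.02,0,0,0,60],[0,0,-0.015,0,0,0,60],[0,0,-0.006,0,0,0,60],[0,0,0,0,0,0,60],[0,0,0,0,0,0,60]]}}

```text
t: 3.15
tcp_pos: [454.3, 180.2, 25.1]
tool_rot: [-180.0, 0.1, -150.7]
force: [-0.3, 0.7, 0.5]
gripper_width: 51.4
finger_force: 0.0
```

{"method": "drive_tool", "body": {"commands": [[0,-0.001,0,0,0,0,45],[0,0,0,0,0,0,30],[0,0,0,0,0,0,20],[0,0,0,0,0,0,20],[0,0,0,0,0,0,20],[0,0,0,0,0,0,20],[0,0,0,0,0,0,20],[0,0,0,0,0,0,20]], "force": 30}}

```text
t: 3.95
tcp_pos: [454.3, 178.9, 25.0]
tool_rot: [-180.0, 0.1, -150.7]
force: [-1.2, -1.9, 7.6]
gripper_width: 26.3
finger_force: 29.0
```

Gripped at 26 mm and 29 N. Lifting clear.

{"method": "drive_tool", "body": {"commands": [[0,0,0.01,0,0,0,20],[0,0,0.03,0,0,0,20],[0,0,0.03,0,0,0,20],[0,0,0.03,0,0,0,20],[0,0,0.02,0,0,0,20],[0,0,0,0,0,0,20],[0,0,0,0,0,0,20]]}}

```text
t: 4.65
tcp_pos: [454.0, 178.8, 144.8]
tool_rot: [-180.0, 0.1, -150.7]
force: [0.9, -0.1, -0.3]
gripper_width: 26.0
finger_force: 29.6
```

```bash
python3 - <<'E'
from h import *
o=get_obs();print(o['t'],o['tcp_pos'].round(1),o['gripper_width'],o["finger_force"],o["force"].round(1))
p=[]
for c in ("scene","side"):
    im=get_image(c); g=im["R"]@[453,178,120]+im["t"]; u=im["camera_matrix"]@g;u=(u[:2]/u[2]).astype(int)
    p.append(cv2.resize(im["color"][u[1]-45:u[1]+45,u[0]-45:u[0]+45,::-1],(400,400),interpolation=2))
    P=cloud(im,np.ones((384,512),bool)); s=P[(np.hypot(P[:,0]-454,P[:,1]-179)<25)&(P[:,2]>75)&(P[:,2]<135)]
    print(c,len(s),np.percentile(s,[1,99],axis=0).round(1).tolist(),s[s[:,2].argsort()[:15],2].round(1))
cv2.imwrite("pics/lift.png",np.hstack(p))
E
```

```text
4.65 [454.  178.8 144.8] 25.986235430979484 29.57983285188675 [ 0.9 -0.1 -0.3]
scene 52 [[443.4, 178.4, 121.6], [466.1, 195.0, 134.6]] [120.9 122.2 122.6 123.1 123.5 123.6 124.  124.4 124.5 124.8 124.9 125.2
 125.9 126.1 126.2]
side 66 [[440.5, 175.6, 120.5], [466.5, 197.5, 134.7]] [120.4 120.5 121.1 121.2 121.4 121.5 121.5 121.7 122.  122.1 122.3 122.5
 122.5 122.7 123. ]
```

View pics/lift.png

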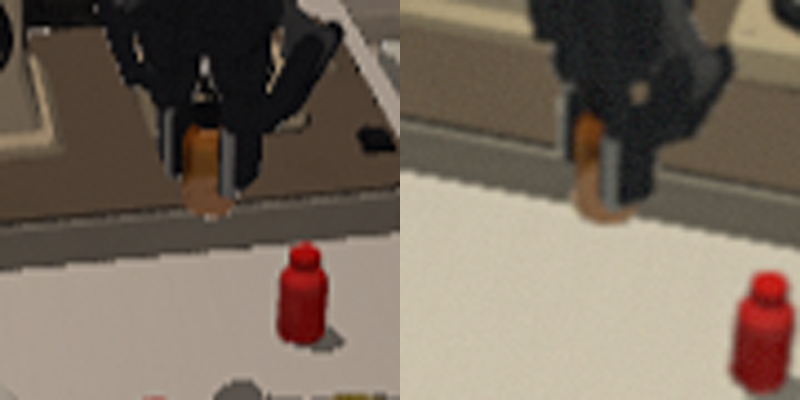

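The crops show the bottle hanging upright between the pads, base at about z = 120, i.e. 25 mm below the TCP. Carrying it over the ledge.

{"method": "drive_tool", "body": {"commands": [[0.015,0.004,0,0,0,0,20],[0.025,0.006,0,0,0,0,20],[0.03,0.007,0,0,0,0,20],[0.03,0.008,0,0,0,0,20],[0.025,0.006,0,0,0,0,20],[0.015,0.004,0,0,0,0,20],[0.009,0.002,0,0,0,0,20],[0,0,-0.015,0,0,0,20],[0,0,-0.015,0,0,0,20],[0,0,-0.008,0,0,0,20],[0,0,0,0,0,0,20],[0,0,0,0,0,0,20]]}}

```text
t: 5.95
tcp_pos: [602.7, 215.7, 106.3]
tool_rot: [180.0, -0.0, -150.7]
force: [-0.2, -0.3, -0.1]
gripper_width: 25.9
finger_force: 29.6
```

```bash
python3 - <<'E'
from h import *
o=get_obs();print(o['t'],o['qpos'].round(1),o['tcp_pos'].round(1),o['gripper_width'],o["force"].round(1))
p=[]
for c in ("scene","side"):
    im=get_image(c); g=im["R"]@[603,216,85]+im["t"]; u=im["camera_matrix"]@g;u=(u[:2]/u[2]).astype(int)
    p.append(cv2.resize(im["color"][u[1]-60:u[1]+60,u[0]-60:u[0]+60,::-1],(400,400),interpolation=2))
    P=cloud(im,np.ones((384,512),bool)); s=P[(np.hypot(P[:,0]-603,P[:,1]-216)<30)&(P[:,2]>76)&(P[:,2]<98)]
    print(c,len(s),np.percentile(s,[1,99],axis=0).round(1).tolist())
    T=P[(abs(P[:,2]-70)<4)&(P[:,0]>540)&(P[:,0]<670)&(P[:,1]>50)&(P[:,1]<380)];print(cv2.minAreaRect(T[:,:2].astype(np.float32)),np.median(T[:,2]))
cv2.imwrite("pics/over.png",np.hstack(p))
E
```

```text
5.95 [19.7 31.8  6.8 65.  -0.  -9.6] [602.7 215.7 106.3] 25.924962391856337 [-0.2 -0.3 -0.1]
scene 54 [[587.3, 214.0, 84.3], [614.0, 233.6, 97.6]]
((602.761474609375, 217.3221435546875), (50.18179702758789, 271.208740234375), 6.604540824890137) 71.70678358723984
side 53 [[586.1, 221.6, 82.7], [614.3, 234.5, 97.8]]
((603.7063598632812, 216.35092163085938), (50.17625427246094, 271.1614685058594), 6.526181221008301) 70.4951286364344
```

View pics/over.png

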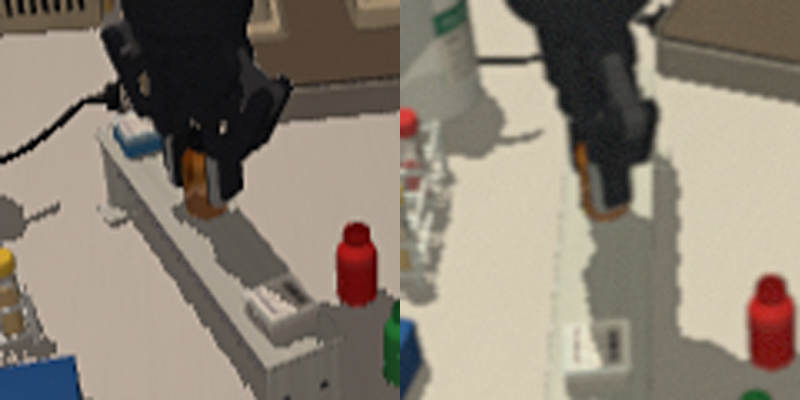

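The bottle is over the ledge, about midway between the boxes and roughly 2 mm short of the centre line. I'll correct that and lower gently.

{"method": "drive_tool", "body": {"commands": [[0.002,0,-0.003,0,0,0,20],[0,0,-0.003,0,0,0,20],[0,0,-0.002,0,0,0,20],[0,0,-0.001,0,0,0,20],[0,0,-0.001,0,0,0,20],[0,0,0,0,0,0,20],[0,0,0,0,0,0,20]]}}

```text
t: 6.75
tcp_pos: [604.8, 215.8, 96.3]
tool_rot: [-180.0, 0.0, -150.7]
force: [0.4, -0.1, -0.7]
gripper_width: 26.6
finger_force: 29.6
```

{"method": "drive_tool", "body": {"commands": [[0,0,-0.0007,0,0,0,20],[0,0,-0.0006,0,0,0,20],[0,0,0,0,0,0,20],[0,0,0,0,0,0,20]]}}

```text
t: 7.15
tcp_pos: [604.9, 215.8, 95.1]
tool_rot: [-180.0, 0.0, -150.7]
force: [-0.2, 0.3, 2.8]
gripper_width: 26.4
finger_force: 29.7
```

The 2.8 N contact says the base is on the ledge. Opening gradually.

{"method": "drive_tool", "body": {"commands": [[0,0,-0.0003,0,0,0,20],[0,0,0,0,0,0,34],[0,0,0,0,0,0,38],[0,0,0,0,0,0,45],[0,0,0,0,0,0,55],[0,0,0,0,0,0,60],[0,0,0,0,0,0,60],[0,0,0,0,0,0,60]]}}

```text
t: 7.95
tcp_pos: [604.8, 215.7, 94.6]
tool_rot: [180.0, -0.0, -150.7]
force: [0.0, 0.1, -0.1]
gripper_width: 51.3
finger_force: 0.0
```

{"method": "drive_tool", "body": {"commands": [[0,0,0.01,0,0,0,60],[0,0,0.02,0,0,0,60],[0,0,0.03,0,0,0,60],[0,0,0.03,0,0,0,60],[0,0,0.03,0,0,0,60],[0,0,0.02,0,0,0,60],[0,0,0,0,0,0,60],[0,0,0,0,0,0,60]]}}

```text
t: 8.75
tcp_pos: [605.0, 215.8, 235.1]
tool_rot: [-180.0, 0.1, -150.7]
force: [0.4, 0.3, -0.7]
gripper_width: 51.2
finger_force: 0.0
```

```bash
python3 - <<'E'
from h import *
from scipy.optimize import least_squares
p=[]
for c in ("scene","side"):
    im=get_image(c); g=im["R"]@[500,280,50]+im["t"]; u=im["camera_matrix"]@g;u=(u[:2]/u[2]).astype(int)
    p.append(cv2.resize(im["color"][u[1]-100:u[1]+100,u[0]-100:u[0]+100,::-1],(400,400),interpolation=2))
    P=cloud(im,np.ones((384,512),bool))
    for n,x,y,r,lo,hi,R0 in (("oil",604,216,30,76,112,13.5),("cap",604,216,30,120,127,9),("drop",461,403,30,7,42,16.5)):
        s=P[(np.hypot(P[:,0]-x,P[:,1]-y)<r)&(P[:,2]>lo)&(P[:,2]<hi)]
        f=least_squares(lambda a:np.hypot(s[:,0]-a[0],s[:,1]-a[1])-R0,s[:,:2].mean(0)-[0,5],loss="soft_l1",f_scale=1.5)
        print(c,n,len(s),f.x.round(1),s[:,2].max().round(1))
cv2.imwrite("pics/end.png",np.hstack(p))
E
```

```text
scene oil 189 [602.6 216.1] 111.8
scene cap 27 [602.6 215.8] 126.7
scene drop 216 [459.4 403.2] 41.7
side oil 238 [604.3 216.1] 112.0
side cap 46 [603.7 215.8] 126.8
side drop 253 [461.1 403. ] 42.0
```

View pics/end.png

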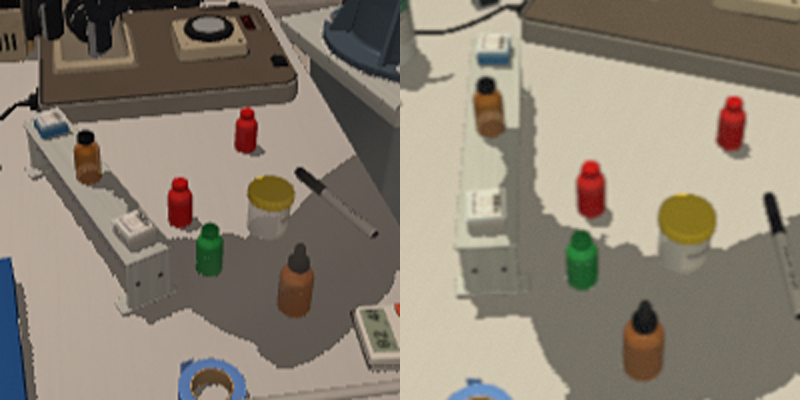

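The bottle stands upright on the ledge at (603.5, 216), midway between the boxes and within 1 mm of the ledge middle. The dropper has not moved, and the gripper is well clear. Handing in.

```bash
python3 -c "
from workcell import *
print(finish_job())"
```

```text
the job is handed in; nothing more can be done
None
```

The amber oil bottle stands upright and released on the ledge, measured within about 1 mm of its middle between the two boxes; the dropper bottle has not moved, the arm stayed clear of the microscope as far as the pictures show, and the job is handed in (no verdict came back).

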